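# Swing the tote's bails in and stack the accessory tray

### The job

Swing both wire bails of the blue lab tote inwards over its mouth and press each one down until it clicks fully home. Then lift the white accessory tray by its handle and stack it on the two bail bars, centred on the tote, feeling for the place where the ledge under it drops in between the bars, so that it sits level and fully down (the ledge may stand a few millimetres off the tray's middle); set it down gently rather than dropping or forcing it, let go, and leave the meter, brass weights and coil where they are.

Things in the scene. Friction and masses are not known exactly. Their poses are not given: they have to be found in the camera images.
- tote: Blue plastic open tote, 160 (its x) by 230 (its y) by 110 mm high, 4 mm walls, fixed to the bench left or right of the robot's x axis, its y roughly along world y. Origin: centre of its underside, z up. Ears in the long side walls (x = +-78 mm): 132 mm high at y = +-60 (16 mm long), 126 mm high at y = +-105. Foam, a glass bulb and coils inside, none above 66 mm
- bail_p (a joint): Angle of the bail at the tote's +y end, rad, 0 to 3.6. 0: fully home, level inwards, crossbar across the tote's mouth at tote (0, +0.035, 0.115) m. pi/2: upright, crossbar 70 mm above the hinge. pi: level outwards, crossbar at tote (0, +0.175, 0.115) m, beyond the end wall. Starts out, 2.75 to 3.45. The stiff hinge (0.05 N m) keeps it wherever it is left, unless pressed past the click
- bail_m (a joint): Angle of the bail at the tote's -y end, rad, 0 to 3.6. 0: fully home, level inwards, crossbar across the tote's mouth at tote (0, -0.035, 0.115) m. pi/2: upright, crossbar 70 mm above the hinge. pi: level outwards, crossbar at tote (0, -0.175, 0.115) m, beyond the end wall. Starts out, 2.75 to 3.45. The stiff hinge (0.05 N m) keeps it wherever it is left, unless pressed past the click
- bail_p_bar (a point): Middle of the crossbar of bail_p, on its centre line. Each bail is a U of round steel: two arms 6 mm thick, 70 mm long, outside the side walls (tote x = +-88 mm), and a straight crossbar 8 mm thick between them, parallel to the tote's x axis
- bail_m_bar (a point): Middle of the crossbar of bail_m, on its centre line; same shape as bail_p
- bail_p_hinge (a point): Middle of the hinge axis of bail_p, at tote (0, +0.105, 0.115) m; the axis is parallel to the tote's x. The click, same for both bails: from 0.31 to 0.17 rad the arms must be pushed past sprung balls in the side walls (5 to 10 N down on the crossbar), then the bail goes down to a hard stop at 0. Only laid in, it stays near 0.3 rad, crossbar 20 mm too high
- bail_m_hinge (a point): Middle of the hinge axis of bail_m, at tote (0, -0.105, 0.115) m; parallel to the tote's x
- tray: White plastic tray, loose, 0.3 to 0.65 kg, 120 (its x) by 150 (its y) mm, z = 12 to 50 mm. Below, a ledge 100 (x) by 57 (y) mm, z = 0 to 12 mm, lowest 4 mm only 52 mm wide in y as a lead-in. The ledge sits in a stiff slot (8 N): its middle is up to 7 mm off the tray's, along +y or -y, unseen from above and not measured. Origin: tray's middle, level of the ledge's underside, z up
- tray_grip (a point): Middle of the tray's handle bar, 93 mm above the tray's origin. The bar is 14 mm thick (tray y), 22 mm tall (z = 82 to 104 mm) and runs along tray x between end posts at x = -53 and +53 mm
- tray_seat (a point): Where the tray's origin lies when fully seated with a middled ledge: tote (0, 0, 0.107) m, tray x along tote x, either way round; an off-middle ledge shifts the tray's origin the other way along y by as much. With both bails home the bars' tops are 119 mm above the tote's underside, with 62 mm free between the bars
- meter: Black hand meter 75 x 140 x 34 mm lying on the bench, a bystander; origin at the centre of its underside
- weights: Stack of brass slotted weights, 48 mm across, with a thin stem, 80 mm high in all, a bystander; origin at the centre of its underside
- coil: Copper coil on a black bobbin, 64 mm across, 42 mm high, a bystander; origin at the centre of its underside

How it is judged (in metres and radians):
On the way, in this order (a step that is already met when the one before it is completed fails the run):
1. one bail pressed fully home (value of joint any of bail_p, bail_m below 0.08 rad), for 0.1 s.
2. both bails pressed fully home, the tray still off the tote (value of joint each of bail_p, bail_m below 0.08 rad and horizontal distance between tray and tote above 0.12 m), for 0.2 s.
At the end, for the whole second after the job is handed in: Both bails within 0.08 rad of home; the tray at rest on the bars, centred on the tote within 14 mm along and 12 mm across the bars, its origin 103 to 111 mm above the tote's underside, level within 0.05 rad, x axes within 0.15 rad (either way round) (value of joint each of bail_p, bail_m below 0.08 rad and x of tray in the frame of tote between -0.014 and 0.014 m and y of tray in the frame of tote between -0.012 and 0.012 m and z of tray in the frame of tote between 0.103 and 0.111 m and angle between tray's own z axis and vertical below 0.05 rad and angle between the x axis of tray and the x axis of tote, either way round below 0.15 rad and linear speed of tray below 0.02 m/s and angular speed of tray below 0.1 rad/s); the robot touches nothing.
It fails at once if the tray falls or is dropped (moves over 0.35 m/s while the fingers do not hold it) (contact force between the fingers and tray below 0.05 N and linear speed of tray above 0.35 m/s).
It fails at once if the tray is forced onto the tote or its bails with more than 60 N (contact force between tray and tote above 60 N).
It fails at once if the meter is moved by more than 20 mm (distance of meter from where it was at the start of the episode above 0.02 m).
It fails at once if the weights is moved by more than 20 mm (distance of weights from where it was at the start of the episode above 0.02 m).
It fails at once if the coil is moved by more than 20 mm (distance of coil from where it was at the start of the episode above 0.02 m).
It also fails if it takes over 72 s, if anything falls off the work surface, if the arm or the gripper's body presses on something with over 40 N, if the wrist force passes 120 N, or if a joint passes its speed limit or range.

### The arm

A 6-joint arm with a two-finger parallel gripper is mounted at the origin on the work surface. World frame = base frame: x ahead of the robot, y to its left, z up, the work surface at z = 0. Lengths are in m, angles in degrees, forces in N, time in s.
With the tool pointing down it reaches from about 0.4 to 0.825 m from the base axis. Payload 7 kg.
Tool frame: the origin (TCP) lies midway between the tips of the shut fingers; the grasp point (between the pads) lies 19 mm behind it; z points along the fingers, y is the direction in which the jaws open and shut (so a half turn about z gives the same grasp; the last joint's range is limited). The gripper opens to 88 mm and grips with 3 to 60 N. Pads are 19 mm wide; open, the fingers measure 130 mm over their backs; the gripper's body (78 mm by 193 mm) begins 47 mm behind the grasp point.
Start: joints at [92.481, 20.546, 0.682, 0, -70.136, -16.507], TCP at [0.164, 0.655, 0.227] pointing down, gripper open.
Joint ranges: [-176.03, 176.03], [-82.01, 121.73], [-58.28, 71.71], [-173.87, 95.51], [-174.79, -0.11], [-173.66, 173.66]. Speed limits (degrees/s): [136.94, 136.94, 172.46, 180, 180, 180].

### API

Orientations are given as [roll, pitch, yaw] about the fixed x, y, z axes, in that order (R = Rz(yaw) Ry(pitch) Rx(roll)).
In Python, from plant import get_state, capture, get_calibration, close_job, boxes_of, cut_out gives the robot as it stands.
- The arm moves only by the tool apply_moves, never from a script. Its argument "commands" is a list of rows, each an object with "grip": the closure, from 0 (fully open) to 1 (shut); "slide": the shift along the tool's x, y, z in m, a list of three; "roll": the turn about the tool's z in degrees. In form: [{"grip": grip, "slide": [x, y, z], "roll": roll}, ...]. A call has 1 to 5 rows; each row is the pose to reach, as a shift and turn from the pose commanded when the call began, along the tool's axes at that moment; what a row does not reach only later rows make up. A row lasts 1/8 s, in which the tool goes at most 62.5 mm and 10.7 degrees, less where a joint would pass 70% of its speed; a pose out of reach is approached as far as the arm can. A call with a gripper value outside its range is refused whole. The fingers move at their own pace and stop on an object; "grip_force" is the grip in N (left out, the last holds). Time passes only in rows, so rows that repeat a pose let the fingers close. It gives the time, the measured TCP pose, the force and the opening at its end, in the units of the state.
- get_state(): the state, without advancing time (a new reading comes with each control period).
- capture(name): name is "side" or "top"; returns (picture, depth): 480x640x3 uint8, red, green, blue; 480x640 float32, m along the optical axis (not along the pixel's ray), 0 where there is no reading.
- get_calibration(name): a dict with "mtx" (3x3 intrinsics, pixels), "distortion" ([k1, k2, p1, p2, k3] as OpenCV has them; the pictures are not rectified), "R" (3x3) and "t" (3): a world point X has camera coordinates R X + t. Camera axes: x right, y down, z forward; pixel columns grow to the right and rows downward; lengths in m; the calibration is good to about 2 mm. A picture is of the moment at which its call begins. get_calibration takes no time and is no camera call.
- close_job(): hands the job in, once; it reports no verdict.
Trained networks look in the newest picture that a camera, given by its name, has taken for a name from the list of things; names that differ only in an ending like _2 or _b are one class to them, and where a whole thing is asked for, a point or a joint stands for the part that bears it (a point fixed in the world has none). Each returns a list of dicts, best first, with "score" (0 to 1); they miss things now and then, are a little off and sometimes report something else, mostly with a low value. They report only what shows in the picture. A call takes as long as a camera call.
- boxes_of(name, camera): "position" ([x, y, z] in m, in the coordinates of the camera as it stood for that picture, good to about 4 mm: the middle of the surface that is visible of it).
- cut_out(name, camera): "mask" (480x640 bool, what is visible of it).
The state is a dict: "time_s": time; "joints": joint angles; "qd": joint speeds; "joint_torque": joint torques, N m; "tcp_pos": TCP position; "eef_rot": TCP orientation; "contact_force": force on the tool from outside, world axes, zero at the start; "moment": the same for the moment, N m; "gripper_width": finger opening in m.
Only numpy, scipy, OpenCV 4.12 (cv2) and the standard library are available. Lean on these libraries where they do the work, as an engineer would, in place of code of your own. Each camera call takes 0.05 s, during which the arm holds its last target.

## Working session

There is one attempt and no reset: what is moved stays moved. The work goes in short steps, Python scripts to look and compute and a tool call to move; the robot and the scene stay as the last step left them, time stands still between calls to the robot, and variables do not carry over. Pictures are saved under pics/ and viewed, and the job is handed in when it is done.

Besides the shell and the picture viewer there is one more tool, called after "Call:" by a JSON object that holds its "name" and its "arguments", one argument or row to a line. apply_moves: Moves the arm, as the interface text tells. Its arguments: {"type":"object","properties":{"commands":{"type":"array"},"grip_force":{"type":"number"}},"required":["commands"]}

```bash
mkdir -p pics; ls; cat > h.py <<'E'
import numpy as np, cv2
from plant import *
def toworld(name,p):
    c=get_calibration(name);R=np.array(c['R']);t=np.array(c['t'])
    return (np.asarray(p)-t)@R
def cloud(name,d,mask=None):
    c=get_calibration(name)
    m=(d>0) if mask is None else (mask&(d>0))
    v,u=np.nonzero(m)
    p=cv2.undistortPoints(np.stack([u,v],1).astype(float)[:,None],np.array(c['mtx'],float),np.array(c['distortion'],float))[:,0]
    z=d[v,u].astype(float)
    return toworld(name,np.c_[p*z[:,None],z]),u,v
def save(n,im): cv2.imwrite('pics/'+n,im[:,:,::-1])
E
python3 - <<'E'
from h import *
s=get_state();print(s)
for n in('top','side'):
    im,d=capture(n);save(n+'0.png',im);np.savez(n+'0.npz',im=im,d=d)
    c=get_calibration(n);print(n,-np.array(c['R']).T@np.array(c['t']))
    for k in('tote','bail_p_bar','bail_m_bar','tray','tray_grip','meter','weights','coil'):
        b=boxes_of(k,n)
        print(k,[(round(x['score'],2),toworld(n,x['position']).round(4)) for x in b[:3]])
print(get_state()['time_s'])
E
```

```text
pics
{'time_s': 0.0, 'joints': array([ 9.24831787e+01,  2.05909523e+01,  6.34448835e-01, -2.12335655e-02,
       -7.01372360e+01, -1.65061887e+01]), 'qd': array([-0.04905964,  0.09397197, -0.0065708 ,  0.00586447,  0.00857404,
       -0.01611707]), 'joint_torque': array([ 3.23603099e-04, -5.82720530e+01,  2.93052185e+01,  6.99720025e+00,
        7.01768513e-03, -1.64316734e-04]), 'tcp_pos': array([0.16346935, 0.65439498, 0.22562978]), 'eef_rot': array([ 1.79904452e+02, -7.49748523e-03, -1.40302346e+01]), 'contact_force': array([-0.20581421, -0.58737127, -0.51707233]), 'moment': array([-0.03551065, -0.02225665, -0.01346965]), 'gripper_width': 0.08779209936085478}
top [ 0.47672194 -0.01503866  0.91232573]
tote [(0.81, array([0.4919, 0.2072, 0.0337]))]
bail_p_bar [(0.57, array([0.47  , 0.3671, 0.1127])), (0.54, array([ 0.5144, -0.2062,  0.0261])), (0.31, array([0.4841, 0.2036, 0.0374]))]
bail_m_bar []
tray [(0.87, array([ 0.5159, -0.204 ,  0.0253]))]
tray_grip [(0.81, array([ 0.5096, -0.2073,  0.0288])), (0.7, array([ 0.7306, -0.1814,  0.0397]))]
meter [(0.95, array([0.7448, 0.191 , 0.0386]))]
weights [(0.62, array([ 0.7468, -0.0024,  0.042 ])), (0.61, array([ 0.7328, -0.1832,  0.0402])), (0.2, array([0.4924, 0.2026, 0.0334]))]
coil [(0.66, array([ 0.7467, -0.0019,  0.0436]))]
side [ 0.34051569 -0.53949004  0.49399532]
tote [(0.89, array([0.4862, 0.1443, 0.0723]))]
bail_p_bar []
bail_m_bar [(0.92, array([0.4934, 0.0259, 0.1022])), (0.16, array([0.7421, 0.1702, 0.0335]))]
tray [(0.8, array([ 0.5051, -0.2167,  0.0291]))]
tray_grip [(0.7, array([ 0.5093, -0.2198,  0.0312])), (0.56, array([0.4944, 0.0239, 0.1037]))]
meter [(0.79, array([0.7429, 0.1684, 0.0364]))]
weights [(0.95, array([ 0.7277, -0.1932,  0.0386]))]
coil [(0.59, array([ 0.7426, -0.0141,  0.0416]))]
0.9
```

View pics/top0.png

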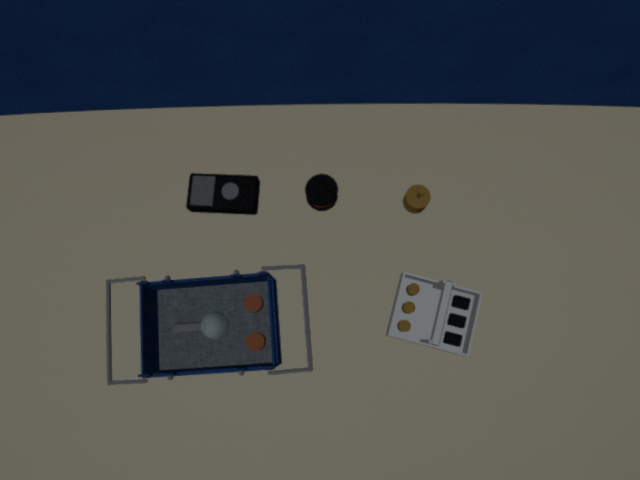

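View pics/side0.png

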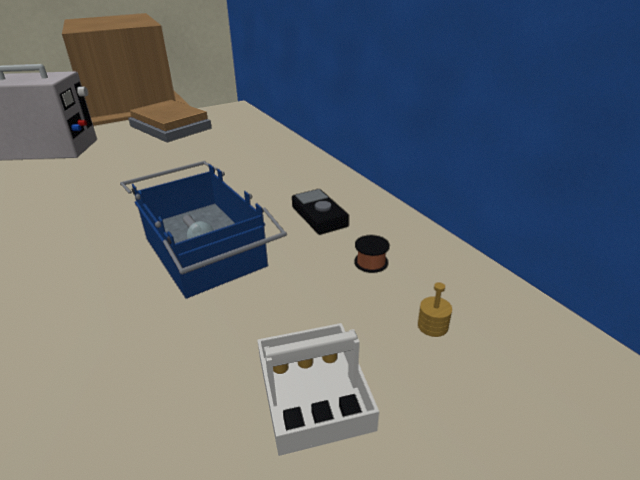

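The top view shows the tote at about (210,325) px with both bails out: the +y bar is at column ~110 and the -y bar at ~307. The tray is at (435,313), with the meter, coil and weights along row ~195.

```bash
python3 - <<'E'
from h import *
T=np.load('top0.npz');S=np.load('side0.npz')
for n,D in(('top',T),('side',S)):
    P,u,v=cloud(n,D['d']); im=D['im'][v,u].astype(int)
    reg=(P[:,0]>.36)&(P[:,0]<.65)&(P[:,1]>-.03)&(P[:,1]<.42)
    blue=(im[:,2]>im[:,0]+25)
    q=P[reg&blue&(P[:,2]>.10)&(P[:,2]<.118)]
    r=cv2.minAreaRect(q[:,:2].astype(np.float32)*1000);print(n,'rim',len(q),r,np.median(q[:,2]))
    e=P[reg&(P[:,2]>.121)&blue];print('ears',len(e),e[:,2].max() if len(e) else 0)
    for lab,m in (('p',reg&~blue&(P[:,1]>.325)&(P[:,2]>.06)),('m',reg&~blue&(P[:,1]<.078)&(P[:,2]>.06))):
        q=P[m]
        if len(q)<10: print(lab,len(q));continue
        if lab=='p': b=q[q[:,1]>q[:,1].max()-.03]
        else: b=q[q[:,1]<q[:,1].min()+.03]
        l=np.polyfit(b[:,0],b[:,1],1)
        print(lab,len(b),'y at x.49',np.polyval(l,.49),'slope deg',np.degrees(np.arctan(l[0])),'z',np.median(b[:,2]),np.percentile(b[:,2],[5,95]),b[:,0].min(),b[:,0].max())
    # tray
    reg=(P[:,0]>.38)&(P[:,0]<.64)&(P[:,1]>-.33)&(P[:,1]<-.1)
    q=P[reg&(P[:,2]>.04)&(P[:,2]<.056)];print('tray rim',cv2.minAreaRect(q[:,:2].astype(np.float32)*1000),np.median(q[:,2]))
    q=P[reg&(P[:,2]>.095)];print('bar',len(q),cv2.minAreaRect(q[:,:2].astype(np.float32)*1000),np.median(q[:,2]), q[:,2].max())
E
```

```text
top rim 1023 ((490.8113708496094, 196.549072265625), (160.88796997070312, 230.26132202148438), 4.543628692626953) 0.1101764517629291
ears 219 0.1360051118641742
p 562 y at x.49 0.3694235366016872 slope deg 3.642573433635919 z 0.10918409368543416 [0.10566134 0.11208878] 0.38656090711512253 0.5684997662063744
m 568 y at x.49 0.024710056524518596 slope deg 2.9141144326498303 z 0.1028685478946758 [0.09988698 0.1060946 ] 0.41357748118394716 0.5960922193445161
tray rim ((511.39727783203125, -208.07485961914062), (151.120361328125, 120.60690307617188), 74.87016296386719) 0.04947669138913918
bar 582 ((511.549072265625, -208.41880798339844), (21.928951263427734, 111.92545318603516), 73.76614379882812) 0.10420793766596 0.10953848432562452
side rim 1487 ((491.0712890625, 185.4381866455078), (169.5525665283203, 323.1945495605469), 2.2842624187469482) 0.1067946665842606
ears 189 0.13381987962867337
p 341 y at x.49 0.3694345723524296 slope deg 4.404437702027316 z 0.10671884964239932 [0.10241177 0.10954692] 0.3863464755583356 0.5682384286363438
m 627 y at x.49 0.023612832540501137 slope deg 3.193180257968589 z 0.10146378820360577 [0.09721948 0.1040258 ] 0.41284648585951234 0.5950993312831261
tray rim ((512.1842041015625, -207.5349884033203), (152.63754272460938, 120.59738159179688), 74.5335464477539) 0.04871482847587596
bar 1256 ((512.2233276367188, -207.55149841308594), (23.94080352783203, 112.38064575195312), 74.64263916015625) 0.10310346408211885 0.10668086795063739
```

```bash
cat > plan.py <<'E'
# usage: plan.py  tx ty z [yaw]  (tote coordinates of TCP target, z abs) ; uses measured state
import sys; from h import *
Y=4.5;C=np.array([.491,.1967]);R=np.array([[np.cos(np.radians(Y)),-np.sin(np.radians(Y))],[np.sin(np.radians(Y)),np.cos(np.radians(Y))]])
def show(w=None,yaw=4.5,tote=None):
    s=get_state();p=s['tcp_pos'];ps=np.radians(s['eef_rot'][2])
    print('t',s['time_s'],'tcp',p.round(4),'rot',s['eef_rot'].round(2),'tote',((p[:2]-C)@R).round(4),'F',s['contact_force'].round(2),'w',round(s['gripper_width'],4))
    if tote is not None: w=np.r_[C+R@np.array(tote[:2]),tote[2]]
    if w is not None:
        d=np.array(w)-p;tx=np.array([np.cos(ps),np.sin(ps)]);ty=np.array([np.sin(ps),-np.cos(ps)])
        print('slide',(d[:2]@tx).round(4),(d[:2]@ty).round(4),(-d[2]).round(4),'roll',round(-(yaw-s['eef_rot'][2]),2))
if __name__=='__main__':
    a=list(map(float,sys.argv[1:]))
    show(tote=a[:3] if len(a)>2 else None,yaw=a[3] if len(a)>3 else 4.5)
E
python3 plan.py 0 .174 .16
```

```text
t 0.9 tcp [0.1636 0.6549 0.2266] rot [-180.      0.    -14.03] tote [-0.2904  0.4824] F [-0.66 -0.6  -0.45] w 0.0876
slide 0.3734 0.2002 0.0666 roll -18.53
```

Call:
{"name": "apply_moves", "arguments": {
  "commands": [
    {"grip":0.2,"slide":[0.054,0.029,0],"roll":-6},
    {"grip":0.5,"slide":[0.108,0.058,0],"roll":-12},
    {"grip":0.6,"slide":[0.162,0.087,0],"roll":-18.5},
    {"grip":0.6,"slide":[0.216,0.116,0],"roll":-18.5},
    {"grip":0.6,"slide":[0.27,0.145,0],"roll":-18.5}
  ],
  "grip_force": 15
}}

```text
time_s: 1.52
tcp_pos: [0.3916, 0.4473, 0.2269]
eef_rot: [-180.0, -0.0, 4.5]
contact_force: [0.9, 1.2, -0.5]
gripper_width: 0.0433
```

```bash
python3 plan.py 0 .174 .14
```

```text
t 1.525 tcp [0.3916 0.4473 0.2269] rot [-1.7997e+02 -2.0000e-02  4.5000e+00] tote [-0.0794  0.2577] F [ 0.89  1.19 -0.5 ] w 0.0433
slide 0.0794 0.0837 0.0869 roll -0.0
```

Call:
{"name": "apply_moves", "arguments": {
  "commands": [
    {"grip":0.6,"slide":[0.04,0.042,0.01],"roll":0},
    {"grip":0.6,"slide":[0.08,0.083,0.03],"roll":0},
    {"grip":0.6,"slide":[0.08,0.083,0.07],"roll":0},
    {"grip":0.6,"slide":[0.08,0.083,0.11],"roll":0},
    {"grip":0.6,"slide":[0.08,0.083,0.135],"roll":0}
  ]
}}

```text
time_s: 2.15
tcp_pos: [0.4764, 0.3712, 0.0897]
eef_rot: [179.9, 0.1, 4.4]
contact_force: [-0.2, 1.0, -0.2]
gripper_width: 0.035
```

```bash
python3 - <<'E'
from plan import *
im,d=capture('side');save('s1.png',im);show()
E
```

```text
t 2.2 tcp [0.4751 0.3702 0.0867] rot [179.78   0.25   4.4 ] tote [-0.0022  0.1742] F [-0.72 -0.95 -3.85] w 0.035
```

View pics/s1.png

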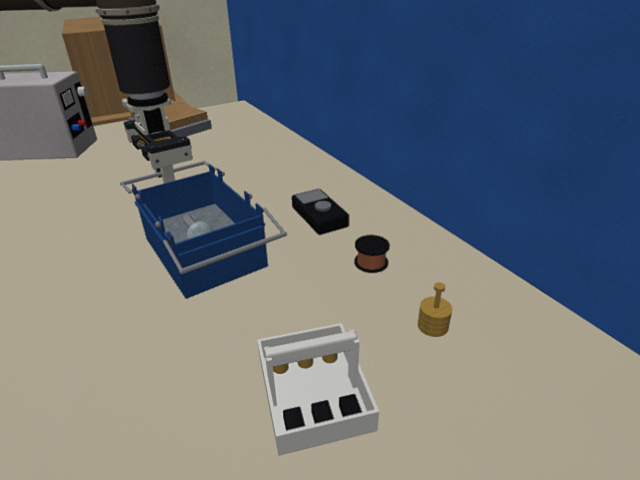

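The fingers straddle the far (+y) bar at about (168,172) px. Closing on it.

Call:
{"name": "apply_moves", "arguments": {
  "commands": [
    {"grip":0.95,"slide":[0,0,0],"roll":0},
    {"grip":0.95,"slide":[0,0,0],"roll":0},
    {"grip":0.95,"slide":[0,0,0],"roll":0}
  ],
  "grip_force": 15
}}

```text
time_s: 2.58
tcp_pos: [0.4771, 0.3729, 0.093]
eef_rot: [-179.9, -0.1, 4.5]
contact_force: [0.6, -1.2, 0.2]
gripper_width: 0.0102
```

```bash
python3 plan.py; python3 - <<'E'
import numpy as np
r=.07
for side in (1,):
  for a0 in (3.28,):
    b=lambda a:np.array([0.105+0*a+ -r*np.cos(a) , .115+r*np.sin(a)])
    p0=b(a0)
    for a in np.linspace(a0,0.3,16): 
        p=b(a); print(round(a,2),'slide y',(-(p-p0)[0]).round(4),'z',(-(p-p0)[1]).round(4))
E
```

```text
t 2.575 tcp [0.4771 0.3729 0.093 ] rot [-1.799e+02 -9.000e-02  4.490e+00] tote [-1.000e-04  1.768e-01] F [ 0.64 -1.22  0.22] w 0.0102
3.28 slide y -0.0 z -0.0
3.08 slide y -0.0005 z -0.0139
2.88 slide y 0.0017 z -0.0276
2.68 slide y 0.0065 z -0.0406
2.49 slide y 0.0139 z -0.0524
2.29 slide y 0.0234 z -0.0625
2.09 slide y 0.0347 z -0.0705
1.89 slide y 0.0474 z -0.0761
1.69 slide y 0.061 z -0.0792
1.49 slide y 0.0748 z -0.0794
1.29 slide y 0.0885 z -0.077
1.09 slide y 0.1014 z -0.0719
0.9 slide y 0.1131 z -0.0643
0.7 slide y 0.123 z -0.0546
0.5 slide y 0.1308 z -0.0431
0.3 slide y 0.1362 z -0.0303
```

Call:
{"name": "apply_moves", "arguments": {
  "commands": [
    {"grip":0.95,"slide":[0,0,-0.014],"roll":0},
    {"grip":0.95,"slide":[0,0.002,-0.028],"roll":0},
    {"grip":0.95,"slide":[0,0.0065,-0.041],"roll":0},
    {"grip":0.95,"slide":[0,0.014,-0.0525],"roll":0},
    {"grip":0.95,"slide":[0,0.0235,-0.0625],"roll":0}
  ]
}}

```text
time_s: 3.2
tcp_pos: [0.4784, 0.3509, 0.1563]
eef_rot: [-179.7, -0.1, 4.5]
contact_force: [-7.8, 6.4, 4.0]
gripper_width: 0.0074
```

```bash
python3 - <<'E'
from plan import *
im,d=capture('side');save('s2.png',im[60:330,50:410].repeat(2,0).repeat(2,1));show()
E
```

```text
t 3.25 tcp [0.4785 0.3497 0.1576] rot [-1.7974e+02 -1.2000e-01  4.5000e+00] tote [-0.0005  0.1535] F [-6.35  4.12  5.89] w 0.0073
```

View pics/s2.png

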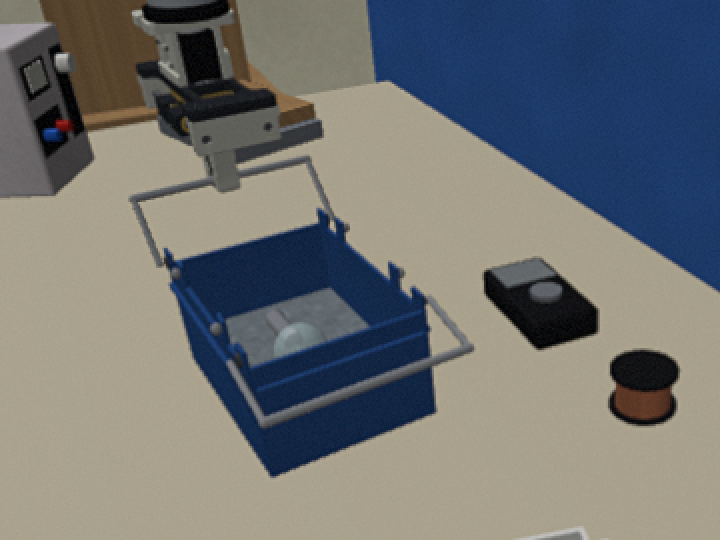

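The bail is held and has lifted to about 2.3 rad, so I'll continue along the arc.

Call:
{"name": "apply_moves", "arguments": {
  "commands": [
    {"grip":0.95,"slide":[0,0.011,-0.008],"roll":0},
    {"grip":0.95,"slide":[0,0.024,-0.0135],"roll":0},
    {"grip":0.95,"slide":[0,0.0375,-0.0165],"roll":0},
    {"grip":0.95,"slide":[0,0.0515,-0.017],"roll":0},
    {"grip":0.95,"slide":[0,0.065,-0.0145],"roll":0}
  ]
}}

```text
time_s: 3.88
tcp_pos: [0.4841, 0.284, 0.1707]
eef_rot: [-179.9, -0.1, 4.5]
contact_force: [-2.3, 1.5, 1.1]
gripper_width: 0.0072
```

Call:
{"name": "apply_moves", "arguments": {
  "commands": [
    {"grip":0.95,"slide":[0,0.013,0.005],"roll":0},
    {"grip":0.95,"slide":[0,0.0245,0.0125],"roll":0},
    {"grip":0.95,"slide":[0,0.0345,0.0225],"roll":0},
    {"grip":0.95,"slide":[0,0.042,0.034],"roll":0},
    {"grip":0.95,"slide":[0,0.0475,0.0465],"roll":0}
  ]
}}

```text
time_s: 4.5
tcp_pos: [0.4878, 0.2359, 0.1213]
eef_rot: [180.0, -0.0, 4.5]
contact_force: [2.3, -0.5, 2.3]
gripper_width: 0.0074
```

```bash
python3 - <<'E'
from plan import *
im,d=capture('side');save('s3.png',im[60:330,50:410].repeat(2,0).repeat(2,1));show()
E
```

```text
t 4.55 tcp [0.4876 0.2355 0.1198] rot [1.7995e+02 1.0000e-02 4.4500e+00] tote [-0.0004  0.039 ] F [ 6.11 -3.75  0.79] w 0.0076
```

View pics/s3.png

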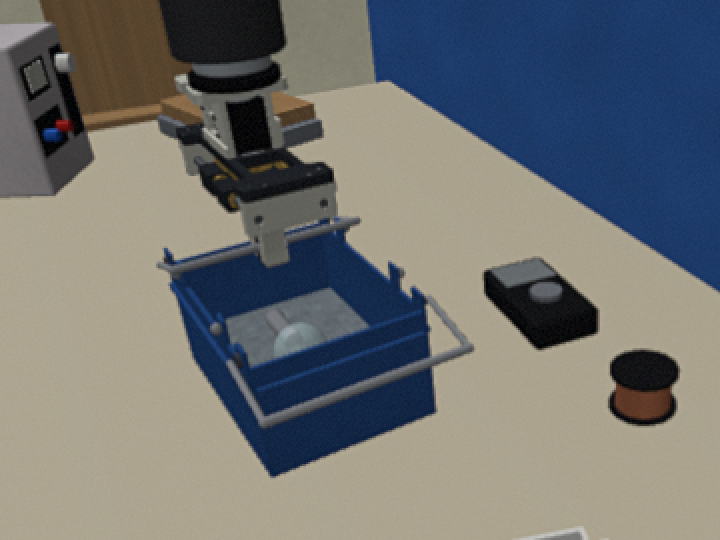

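Bar is laid in near 0.3 rad. Now pressing through the click while gripped more firmly.

Call:
{"name": "apply_moves", "arguments": {
  "commands": [
    {"grip":0.95,"slide":[0,0.0,0.0],"roll":0},
    {"grip":0.95,"slide":[0,0.002,0.007],"roll":0},
    {"grip":0.95,"slide":[0,0.003,0.014],"roll":0},
    {"grip":0.95,"slide":[0,0.003,0.02],"roll":0},
    {"grip":0.95,"slide":[0,0.003,0.024],"roll":0}
  ],
  "grip_force": 40
}}

```text
time_s: 5.18
tcp_pos: [0.4881, 0.2326, 0.0979]
eef_rot: [179.9, -0.0, 4.5]
contact_force: [-4.1, -8.0, 31.9]
gripper_width: 0.0068
```

```bash
python3 - <<'E'
from plan import *
im,d=capture('side');save('s4.png',im[60:330,50:410].repeat(2,0).repeat(2,1));show()
E
```

```text
t 5.225 tcp [0.488  0.2326 0.0982] rot [ 1.7987e+02 -1.0000e-02  4.5200e+00] tote [-0.0002  0.036 ] F [-0.73 -7.11 14.96] w 0.0067
```

View pics/s4.png

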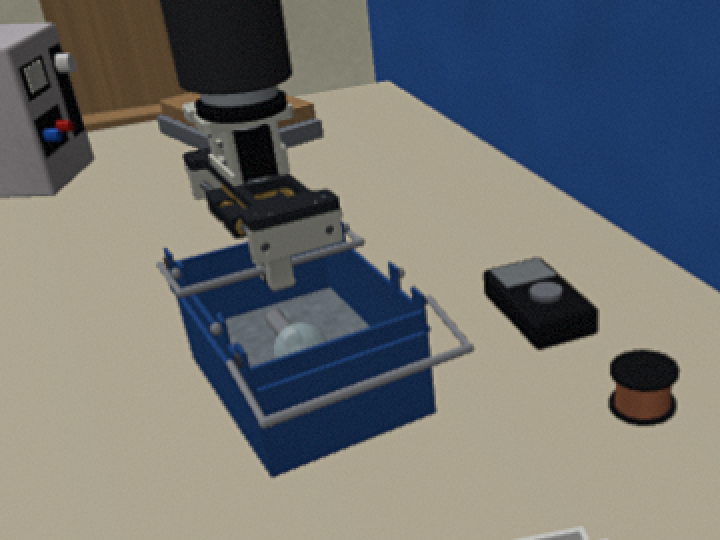

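The +y bail is level at its stop; force rose to ~30 N at the stop. Release and go to the other bail.

Call:
{"name": "apply_moves", "arguments": {
  "commands": [
    {"grip":0.6,"slide":[0,0,0],"roll":0},
    {"grip":0.6,"slide":[0,0,-0.0],"roll":0},
    {"grip":0.6,"slide":[0,0,-0.03],"roll":0},
    {"grip":0.6,"slide":[0,0.01,-0.07],"roll":0},
    {"grip":0.6,"slide":[0,0.065,-0.075],"roll":0}
  ],
  "grip_force": 15
}}

```text
time_s: 5.85
tcp_pos: [0.4942, 0.1712, 0.1753]
eef_rot: [-179.9, -0.2, 4.7]
contact_force: [1.7, -1.1, -1.1]
gripper_width: 0.0351
```

```bash
python3 plan.py 0 -.1735 .082
```

```text
t 5.85 tcp [0.4942 0.1712 0.1753] rot [-179.85   -0.24    4.7 ] tote [ 0.0012 -0.0256] F [ 1.68 -1.13 -1.08] w 0.0351
slide -0.0017 0.1479 0.0933 roll 0.2
```

Call:
{"name": "apply_moves", "arguments": {
  "commands": [
    {"grip":0.6,"slide":[0,0.055,0],"roll":0},
    {"grip":0.6,"slide":[0,0.11,0],"roll":0},
    {"grip":0.6,"slide":[0,0.147,0.01],"roll":0},
    {"grip":0.6,"slide":[0,0.147,0.03],"roll":0},
    {"grip":0.6,"slide":[0,0.147,0.03],"roll":0}
  ]
}}

```text
time_s: 6.48
tcp_pos: [0.5028, 0.0218, 0.1414]
eef_rot: [180.0, 0.2, 4.4]
contact_force: [0.1, 0.6, 0.1]
gripper_width: 0.035
```

```bash
python3 - <<'E'
from plan import *
im,d=capture('side');save('s5.png',im[60:330,50:410].repeat(2,0).repeat(2,1));show(tote=[0,-.1735,.082])
P,u,v=cloud('side',d)
q=P[(P[:,1]>.2)&(P[:,1]<.26)&(P[:,0]>.39)&(P[:,0]<.6)&(P[:,2]>.09)&(P[:,2]<.15)]
im=0
t=(q[:,:2]-C)@R
m=(np.abs(t[:,1]-.035)<.012)&(np.abs(t[:,0])<.07)
print('bar p',m.sum(),np.percentile(q[m,2],[5,50,95]),t[m,1].mean())
E
```

```text
t 6.525 tcp [0.5036 0.0223 0.1425] rot [1.7998e+02 1.0000e-01 4.4700e+00] tote [-0.0011 -0.1749] F [ 0.31  0.6  -0.32] w 0.0352
slide 0.0011 -0.0014 0.0605 roll -0.03
bar p 229 [0.11157096 0.11575446 0.11844782] 0.03348358717230515
```

View pics/s5.png

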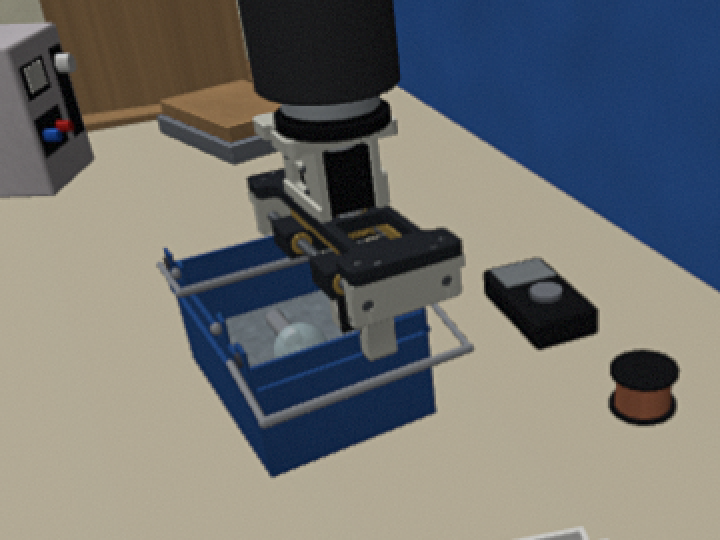

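The +y bar top is at ~0.118 m (home). Descend onto the -y bar at about (370,390) px of the crop.

Call:
{"name": "apply_moves", "arguments": {
  "commands": [
    {"grip":0.6,"slide":[0.001,-0.001,0.03],"roll":0},
    {"grip":0.6,"slide":[0.001,-0.001,0.06],"roll":0},
    {"grip":0.95,"slide":[0.001,-0.001,0.06],"roll":0},
    {"grip":0.95,"slide":[0.001,-0.001,0.06],"roll":0},
    {"grip":0.95,"slide":[0.001,-0.001,0.06],"roll":0}
  ],
  "grip_force": 15
}}

```text
time_s: 7.15
tcp_pos: [0.5059, 0.0239, 0.0845]
eef_rot: [-180.0, -0.1, 4.5]
contact_force: [-0.4, 0.3, 0.4]
gripper_width: 0.0102
```

```bash
python3 plan.py; python3 - <<'E'
import numpy as np
r=.07;a0=3.37
b=lambda a:np.array([-r*np.cos(a) , .115+r*np.sin(a)])
p0=b(a0)
L=np.linspace(a0,0.3,16);pp=p0
for i,a in enumerate(L): 
        p=b(a); print(round(a,2),'slide y',((p-pp)[0]).round(4),'z',(-(p-pp)[1]).round(4))
        if i in(5,10): pp=p
E
```

```text
t 7.15 tcp [0.5059 0.0239 0.0845] rot [-1.7996e+02 -1.3000e-01  4.5100e+00] tote [ 0.0013 -0.1734] F [-0.36  0.3   0.35] w 0.0102
3.37 slide y 0.0 z -0.0
3.17 slide y 0.0018 z -0.0142
2.96 slide y 0.0007 z -0.0284
2.76 slide y -0.0033 z -0.0422
2.55 slide y -0.01 z -0.0548
2.35 slide y -0.0192 z -0.0658
2.14 slide y -0.0112 z -0.0089
1.94 slide y -0.0239 z -0.0154
1.73 slide y -0.0377 z -0.0191
1.53 slide y -0.052 z -0.02
1.32 slide y -0.0662 z -0.0179
1.12 slide y -0.0134 z 0.0049
0.91 slide y -0.0256 z 0.0124
0.71 slide y -0.036 z 0.0223
0.5 slide y -0.0441 z 0.034
0.3 slide y -0.0497 z 0.0472
```

Call:
{"name": "apply_moves", "arguments": {
  "commands": [
    {"grip":0.95,"slide":[0,0.0015,-0.014],"roll":0},
    {"grip":0.95,"slide":[0,0.0005,-0.0285],"roll":0},
    {"grip":0.95,"slide":[0,-0.0035,-0.042],"roll":0},
    {"grip":0.95,"slide":[0,-0.01,-0.055],"roll":0},
    {"grip":0.95,"slide":[0,-0.019,-0.066],"roll":0}
  ]
}}

```text
time_s: 7.78
tcp_pos: [0.5042, 0.0429, 0.1504]
eef_rot: [-180.0, -0.1, 4.5]
contact_force: [3.7, 3.2, -5.9]
gripper_width: 0.0076
```

Call:
{"name": "apply_moves", "arguments": {
  "commands": [
    {"grip":0.95,"slide":[0,-0.011,-0.009],"roll":0},
    {"grip":0.95,"slide":[0,-0.024,-0.0155],"roll":0},
    {"grip":0.95,"slide":[0,-0.0375,-0.019],"roll":0},
    {"grip":0.95,"slide":[0,-0.052,-0.02],"roll":0},
    {"grip":0.95,"slide":[0,-0.066,-0.018],"roll":0}
  ]
}}

```text
time_s: 8.4
tcp_pos: [0.4988, 0.1089, 0.1683]
eef_rot: [-180.0, -0.1, 4.5]
contact_force: [3.0, -1.8, 0.4]
gripper_width: 0.0073
```

Call:
{"name": "apply_moves", "arguments": {
  "commands": [
    {"grip":0.95,"slide":[0,-0.0135,0.005],"roll":0},
    {"grip":0.95,"slide":[0,-0.0255,0.0125],"roll":0},
    {"grip":0.95,"slide":[0,-0.036,0.0225],"roll":0},
    {"grip":0.95,"slide":[0,-0.044,0.034],"roll":0},
    {"grip":0.95,"slide":[0,-0.0495,0.047],"roll":0}
  ]
}}

```text
time_s: 9.02
tcp_pos: [0.4947, 0.1589, 0.1194]
eef_rot: [-179.9, -0.1, 4.5]
contact_force: [1.9, 3.1, 1.8]
gripper_width: 0.0074
```

```bash
python3 - <<'E'
from plan import *
im,d=capture('side');save('s6.png',im[60:330,50:410].repeat(2,0).repeat(2,1));show()
E
```

```text
t 9.075 tcp [0.4946 0.1593 0.1178] rot [-1.7992e+02 -2.0000e-02  4.4900e+00] tote [ 0.0007 -0.0376] F [2.9  8.59 0.22] w 0.0071
```

View pics/s6.png

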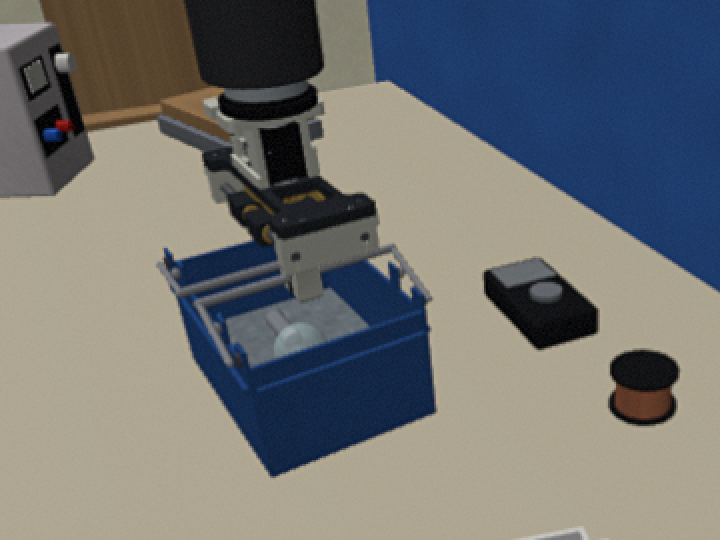

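The -y bail is laid in. Press it home.

Call:
{"name": "apply_moves", "arguments": {
  "commands": [
    {"grip":0.95,"slide":[0,0,0.0],"roll":0},
    {"grip":0.95,"slide":[0,-0.001,0.007],"roll":0},
    {"grip":0.95,"slide":[0,-0.001,0.014],"roll":0},
    {"grip":0.95,"slide":[0,-0.001,0.02],"roll":0},
    {"grip":0.95,"slide":[0,-0.001,0.024],"roll":0}
  ],
  "grip_force": 40
}}

```text
time_s: 9.7
tcp_pos: [0.4947, 0.1625, 0.0955]
eef_rot: [-179.7, -0.1, 4.5]
contact_force: [-4.8, 20.2, 4.2]
gripper_width: 0.0068
```

Call:
{"name": "apply_moves", "arguments": {
  "commands": [
    {"grip":0.6,"slide":[0,0,0],"roll":0},
    {"grip":0.6,"slide":[0,0,0],"roll":0},
    {"grip":0.6,"slide":[0,0,-0.04],"roll":0},
    {"grip":0.6,"slide":[0,0.03,-0.1],"roll":0},
    {"grip":0.4,"slide":[0,0.09,-0.11],"roll":5}
  ]
}}

```text
time_s: 10.32
tcp_pos: [0.5023, 0.07, 0.2084]
eef_rot: [-179.9, -0.2, -0.5]
contact_force: [1.8, -1.0, -1.2]
gripper_width: 0.0401
```

```bash
python3 - <<'E'
from plan import *
im,d=capture('side');save('s7.png',im[60:330,50:410].repeat(2,0).repeat(2,1));show()
show(w=[.5117,-.208,.16],yaw=-15.2)
for n in('side','top'):
    if n=='top': im,d=capture(n);save('t7.png',im)
    P,u,v=cloud(n,d);t=(P[:,:2]-C)@R
    for s in(1,-1):
        m=(np.abs(t[:,1]-.035*s)<.012)&(np.abs(t[:,0])<.07)&(P[:,2]>.09)&(P[:,2]<.15)
        if m.sum()>5: print(n,'bar',s,m.sum(),np.percentile(P[m,2],[5,50,95]),t[m,1].mean())
E
```

```text
t 10.375 tcp [0.5011 0.0639 0.2085] rot [ 1.7997e+02 -8.0000e-02 -9.4000e-01] tote [-0.0003 -0.1332] F [ 0.06 -5.13  0.24] w 0.0439
t 10.375 tcp [0.5011 0.0639 0.2085] rot [ 1.7997e+02 -8.0000e-02 -9.4000e-01] tote [-0.0003 -0.1332] F [ 0.06 -5.13  0.24] w 0.0439
slide 0.015 0.2717 0.0485 roll 14.26
side bar 1 287 [0.11154067 0.11588973 0.11850274] 0.03355237961900056
side bar -1 362 [0.11337963 0.11737431 0.11986865] -0.035772719179823574
```

View pics/s7.png

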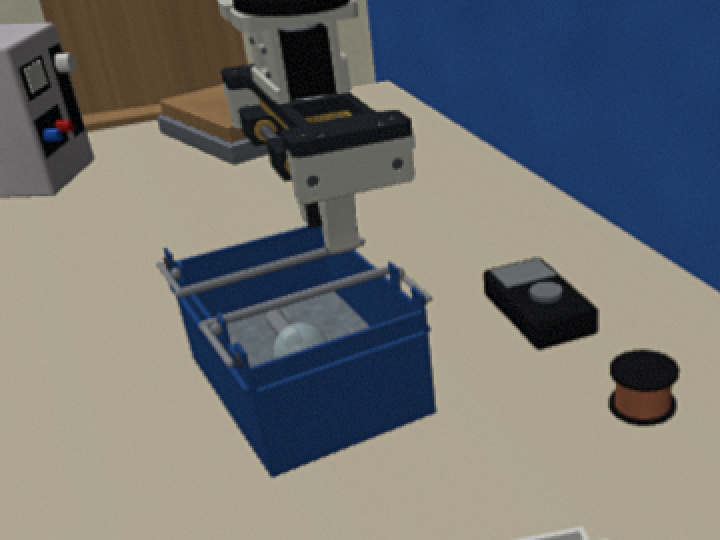

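Both bars show their tops at ~0.1185 and 0.120 m, so both look home. Now to the tray.

Call:
{"name": "apply_moves", "arguments": {
  "commands": [
    {"grip":0.4,"slide":[0.003,0.055,0],"roll":5},
    {"grip":0.4,"slide":[0.006,0.11,0],"roll":10},
    {"grip":0.4,"slide":[0.01,0.165,0],"roll":14.5},
    {"grip":0.4,"slide":[0.013,0.22,0.02],"roll":14.5},
    {"grip":0.4,"slide":[0.015,0.273,0.06],"roll":14.5}
  ],
  "grip_force": 25
}}

```text
time_s: 11.05
tcp_pos: [0.5135, -0.2021, 0.1476]
eef_rot: [-180.0, -0.0, -15.1]
contact_force: [1.3, 1.0, 0.1]
gripper_width: 0.0525
```

```bash
python3 - <<'E'
from plan import *
im,d=capture('top');save('t8.png',im)
im2,d2=capture('side');save('s8.png',im2)
show(w=[.5117,-.208,.074],yaw=-15.2)
P,u,v=cloud('top',d);t=(P[:,:2]-C)@R
for s in(1,-1):
    m=(np.abs(t[:,1]-.035*s)<.02)&(np.abs(t[:,0])<.07)&(P[:,2]>.09)&(P[:,2]<.15)
    if m.sum()>5: print('bar',s,m.sum(),np.percentile(P[m,2],[5,50,95]),t[m,1].mean(), np.polyfit(t[m,0],t[m,1],1))
    for sx in(1,-1):
        m=(np.abs(t[:,1]-.035*s)<.02)&(np.abs(t[:,0]-sx*.084)<.012)&(P[:,2]>.09)&(P[:,2]<.15)
        if m.sum(): print(m.sum(),t[m,0].min(),t[m,0].max())
E
```

```text
t 11.15 tcp [ 0.5092 -0.2033  0.1424] rot [179.91   0.59 -15.34] tote [-0.0132 -0.4002] F [-0.56  1.22 -0.81] w 0.0525
slide 0.0036 0.0039 0.0684 roll -0.14
bar 1 399 [0.11562079 0.11870259 0.12114855] 0.03465939931124265 [-0.00114683  0.03465989]
173 0.07223086185436631 0.09048775836404549
193 -0.0912244295613345 -0.07234753294132341
bar -1 393 [0.11579695 0.1187798  0.12133929] -0.03487099675409034 [-0.00123579 -0.03487009]
150 0.07244655147526709 0.0918538807729737
167 -0.09181739079355587 -0.07208251913706869
```

View pics/t8.png

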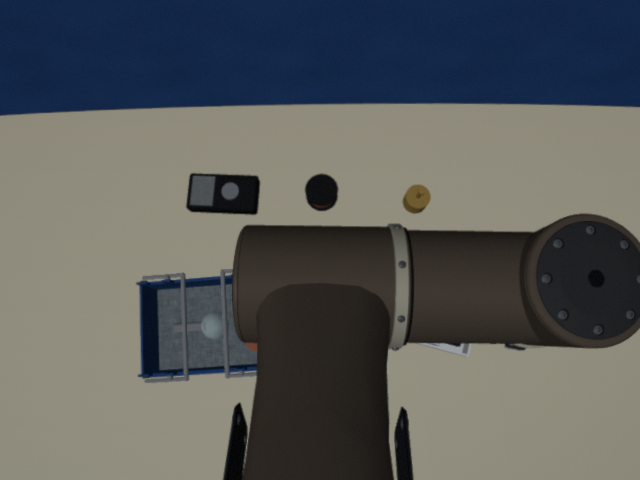

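View pics/s8.png

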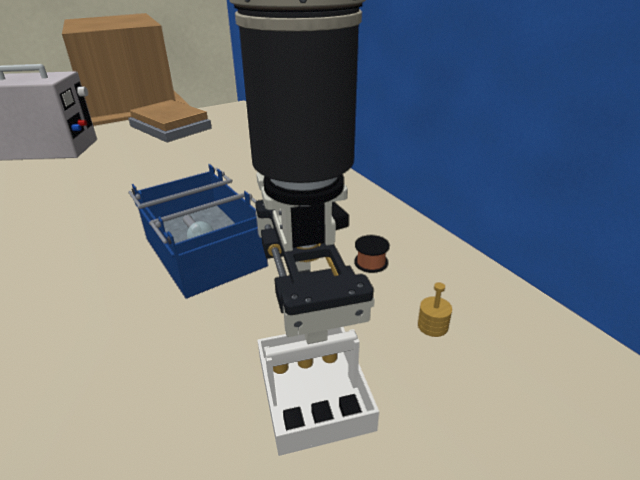

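Top view confirms both bars home (tops at 0.1187 m, y = ±0.0348). The gripper is above the tray handle at about (312,350) px in the side view. Descend and grasp.

Call:
{"name": "apply_moves", "arguments": {
  "commands": [
    {"grip":0.4,"slide":[0.001,0.004,0.03],"roll":0},
    {"grip":0.4,"slide":[0.001,0.004,0.055],"roll":0},
    {"grip":0.4,"slide":[0.001,0.004,0.07],"roll":0},
    {"grip":0.4,"slide":[0.001,0.004,0.07],"roll":0},
    {"grip":0.4,"slide":[0.001,0.004,0.07],"roll":0}
  ]
}}

```text
time_s: 11.78
tcp_pos: [0.5142, -0.2041, 0.0789]
eef_rot: [180.0, -0.1, -15.0]
contact_force: [-0.3, -0.5, 1.0]
gripper_width: 0.0526
```

```bash
python3 - <<'E'
from plan import *
im2,d2=capture('side');save('s9.png',im2[200:460,220:480].repeat(2,0).repeat(2,1))
show(w=[.5117,-.208,.074],yaw=-15.2)
E
```

```text
t 11.825 tcp [ 0.5143 -0.2042  0.0791] rot [-1.7999e+02 -8.0000e-02 -1.5000e+01] tote [-0.0082 -0.4015] F [ 0.8   0.5  -0.27] w 0.0525
slide -0.0015 0.0044 0.0051 roll 0.2
```

View pics/s9.png

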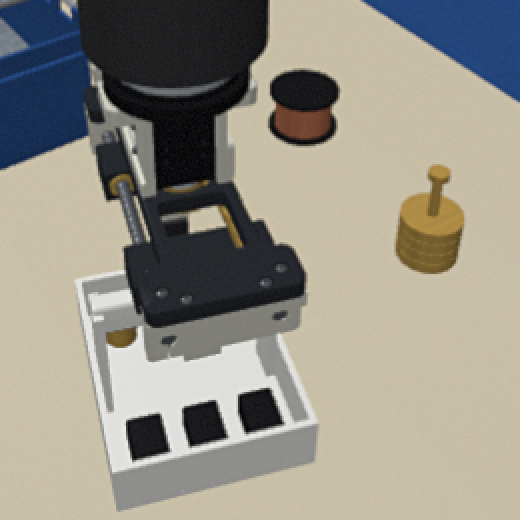

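Call:
{"name": "apply_moves", "arguments": {
  "commands": [
    {"grip":0.4,"slide":[-0.0015,0.0045,0.005],"roll":0},
    {"grip":0.6,"slide":[-0.0015,0.0045,0.005],"roll":0},
    {"grip":0.9,"slide":[-0.0015,0.0045,0.005],"roll":0},
    {"grip":0.9,"slide":[-0.0015,0.0045,0.005],"roll":0},
    {"grip":0.9,"slide":[-0.0015,0.0045,0.005],"roll":0}
  ],
  "grip_force": 40
}}

```text
time_s: 12.45
tcp_pos: [0.5111, -0.2082, 0.0732]
eef_rot: [-180.0, -0.0, -15.0]
contact_force: [-0.4, 0.0, -0.5]
gripper_width: 0.0184
```

Call:
{"name": "apply_moves", "arguments": {
  "commands": [
    {"grip":0.9,"slide":[0,0,0],"roll":0},
    {"grip":0.9,"slide":[0,0,-0.02],"roll":0},
    {"grip":0.9,"slide":[0,0,-0.05],"roll":0},
    {"grip":0.9,"slide":[0,0,-0.09],"roll":0},
    {"grip":0.9,"slide":[0,0,-0.13],"roll":0}
  ]
}}

```text
time_s: 13.08
tcp_pos: [0.5101, -0.2079, 0.2034]
eef_rot: [-180.0, 0.1, -15.0]
contact_force: [1.6, 0.7, -4.2]
gripper_width: 0.0136
```

```bash
python3 - <<'E'
from plan import *
im2,d2=capture('side');save('s10.png',im2)
show(tote=[0,0,.24])
E
```

```text
t 13.125 tcp [ 0.5128 -0.2089  0.2095] rot [179.98  -0.35 -14.98] tote [-0.0101 -0.4061] F [ 2.06 -1.17  2.93] w 0.0137
slide -0.1259 -0.3862 -0.0305 roll -19.48
```

View pics/s10.png

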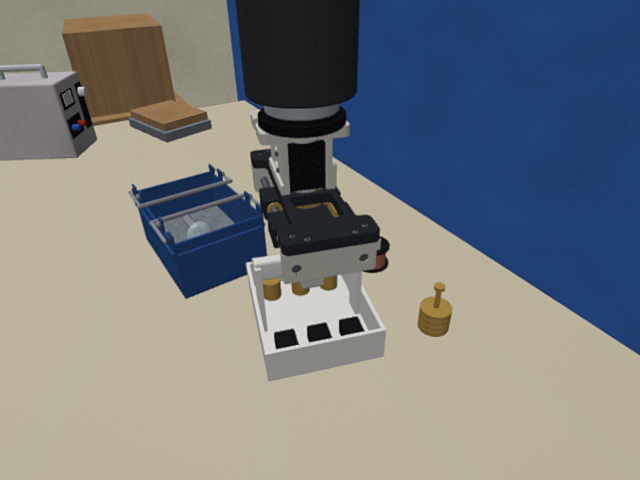

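The tray is held level and lifted. Carry it to above the tote.

Call:
{"name": "apply_moves", "arguments": {
  "commands": [
    {"grip":0.9,"slide":[-0.008,-0.025,-0.02],"roll":-3},
    {"grip":0.9,"slide":[-0.021,-0.065,-0.04],"roll":-8},
    {"grip":0.9,"slide":[-0.034,-0.105,-0.05],"roll":-13},
    {"grip":0.9,"slide":[-0.048,-0.15,-0.05],"roll":-17.5},
    {"grip":0.9,"slide":[-0.063,-0.193,-0.05],"roll":-19.5}
  ]
}}

```text
time_s: 13.75
tcp_pos: [0.4994, -0.004, 0.2525]
eef_rot: [-180.0, 0.1, 4.6]
contact_force: [0.1, -0.6, -4.9]
gripper_width: 0.0138
```

```bash
python3 plan.py 0 0 .25
```

```text
t 13.75 tcp [ 0.4994 -0.004   0.2525] rot [-1.7998e+02  6.0000e-02  4.5500e+00] tote [-0.0074 -0.2008] F [ 0.05 -0.64 -4.86] w 0.0138
slide 0.0076 -0.2008 0.0025 roll 0.05
```

Call:
{"name": "apply_moves", "arguments": {
  "commands": [
    {"grip":0.9,"slide":[0.002,-0.045,0],"roll":0},
    {"grip":0.9,"slide":[0.004,-0.09,0],"roll":0},
    {"grip":0.9,"slide":[0.006,-0.135,0],"roll":0},
    {"grip":0.9,"slide":[0.0075,-0.175,0],"roll":0},
    {"grip":0.9,"slide":[0.0075,-0.199,0],"roll":0}
  ]
}}

```text
time_s: 14.38
tcp_pos: [0.4913, 0.1951, 0.252]
eef_rot: [180.0, 0.1, 4.5]
contact_force: [0.4, -0.6, -4.1]
gripper_width: 0.0135
```

Call:
{"name": "apply_moves", "arguments": {
  "commands": [
    {"grip":0.9,"slide":[0,0,0],"roll":0},
    {"grip":0.9,"slide":[0,0,0],"roll":0},
    {"grip":0.9,"slide":[0,0,0],"roll":0}
  ]
}}

```text
time_s: 14.75
tcp_pos: [0.492, 0.1926, 0.2529]
eef_rot: [180.0, 0.0, 4.4]
contact_force: [-0.6, -0.3, -4.4]
gripper_width: 0.0138
```

```bash
python3 - <<'E'
from plan import *
im2,d2=capture('side');save('s11.png',im2[:400,:].copy())
for i in range(3): show(tote=[0,0,.19]); capture('side')
# underside / tray outline in side view: white
P,u,v=cloud('side',d2);t=(P[:,:2]-C)@R
im=im2[v,u].astype(int)
m=(im.min(1)>140)&(np.abs(t[:,0])<.1)&(np.abs(t[:,1])<.12)&(P[:,2]>.15)&(P[:,2]<.30)
np.savez('c11.npz',t=t[m],z=P[m,2])
print(m.sum(),np.percentile(t[m],[1,50,99],axis=0),np.percentile(P[m,2],[1,50,99]))
E
```

```text
t 14.8 tcp [0.4921 0.1927 0.2531] rot [1.7999e+02 1.0000e-02 4.4200e+00] tote [ 0.0008 -0.0041] F [-0.77  0.83 -5.09] w 0.0137
slide -0.0008 -0.0041 0.0631 roll -0.08
t 14.85 tcp [0.4922 0.1928 0.2532] rot [-180.      0.      4.42] tote [ 0.0009 -0.004 ] F [ 0.44  0.2  -3.51] w 0.014
slide -0.0009 -0.004 0.0632 roll -0.08
t 14.9 tcp [0.4922 0.1928 0.2532] rot [-1.7999e+02 -1.0000e-02  4.4200e+00] tote [ 0.0009 -0.0039] F [ 0.64  0.38 -4.69] w 0.014
slide -0.0009 -0.0039 0.0632 roll -0.08
814 [[-0.05816428 -0.07772545]
 [ 0.00171684  0.01701899]
 [ 0.06067275  0.07009329]] [0.19421062 0.19639015 0.28418622]
```

View pics/s11.png

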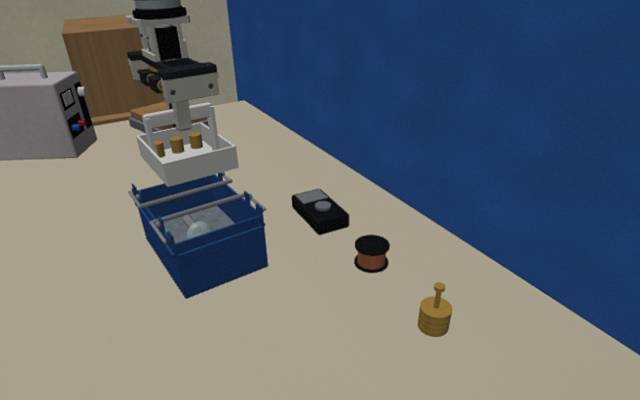

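Tray is level above the tote (side view ~(187,155) px), sitting 4 mm toward -y. I'll correct that and lower to just above the bars.

Call:
{"name": "apply_moves", "arguments": {
  "commands": [
    {"grip":0.9,"slide":[-0.001,-0.004,0.01],"roll":0},
    {"grip":0.9,"slide":[-0.001,-0.004,0.03],"roll":0},
    {"grip":0.9,"slide":[-0.001,-0.004,0.045],"roll":0},
    {"grip":0.9,"slide":[-0.001,-0.004,0.052],"roll":0},
    {"grip":0.9,"slide":[-0.001,-0.004,0.055],"roll":0}
  ]
}}

```text
time_s: 15.58
tcp_pos: [0.4909, 0.1974, 0.1978]
eef_rot: [180.0, 0.0, 4.5]
contact_force: [0.1, -0.6, -3.6]
gripper_width: 0.0135
```

Call:
{"name": "apply_moves", "arguments": {
  "commands": [
    {"grip":0.9,"slide":[0,0,0],"roll":0},
    {"grip":0.9,"slide":[0,0,0.002],"roll":0},
    {"grip":0.9,"slide":[0,0,0.004],"roll":0},
    {"grip":0.9,"slide":[0,0,0.006],"roll":0},
    {"grip":0.9,"slide":[0,0,0.007],"roll":0}
  ]
}}

```text
time_s: 16.2
tcp_pos: [0.4908, 0.1973, 0.191]
eef_rot: [180.0, 0.0, 4.5]
contact_force: [0.3, -0.1, -3.9]
gripper_width: 0.0137
```

```bash
python3 plan.py 0 0 .18
```

```text
t 16.2 tcp [0.4908 0.1973 0.191 ] rot [1.80e+02 1.00e-02 4.47e+00] tote [-0.0001  0.0007] F [ 0.31 -0.05 -3.93] w 0.0137
slide 0.0001 0.0007 0.011 roll -0.03
```

Call:
{"name": "apply_moves", "arguments": {
  "commands": [
    {"grip":0.9,"slide":[0,0,0.001],"roll":0},
    {"grip":0.9,"slide":[0,0,0.002],"roll":0},
    {"grip":0.9,"slide":[0,0,0.003],"roll":0},
    {"grip":0.9,"slide":[0,0,0.003],"roll":0}
  ]
}}

```text
time_s: 16.7
tcp_pos: [0.4908, 0.1974, 0.1881]
eef_rot: [180.0, 0.0, 4.5]
contact_force: [-0.5, -0.2, -4.4]
gripper_width: 0.0135
```

Call:
{"name": "apply_moves", "arguments": {
  "commands": [
    {"grip":0.9,"slide":[0,0,0.001],"roll":0},
    {"grip":0.9,"slide":[0,0,0.002],"roll":0},
    {"grip":0.9,"slide":[0,0,0.003],"roll":0},
    {"grip":0.9,"slide":[0,0,0.003],"roll":0}
  ]
}}

```text
time_s: 17.2
tcp_pos: [0.4908, 0.1974, 0.1851]
eef_rot: [180.0, 0.0, 4.5]
contact_force: [-0.4, 1.2, -5.2]
gripper_width: 0.0139
```

Call:
{"name": "apply_moves", "arguments": {
  "commands": [
    {"grip":0.9,"slide":[0,0,0.001],"roll":0},
    {"grip":0.9,"slide":[0,0,0.002],"roll":0},
    {"grip":0.9,"slide":[0,0,0.003],"roll":0},
    {"grip":0.9,"slide":[0,0,0.003],"roll":0}
  ]
}}

```text
time_s: 17.7
tcp_pos: [0.4908, 0.1974, 0.1821]
eef_rot: [180.0, 0.0, 4.5]
contact_force: [-0.5, -0.2, -4.7]
gripper_width: 0.0139
```

```bash
python3 - <<'E'
from plan import *
im2,d2=capture('side');save('s12.png',im2[100:320,60:360].repeat(2,0).repeat(2,1))
show()
s=get_state();print(s['moment'])
P,u,v=cloud('side',d2);t=(P[:,:2]-C)@R
im=im2[v,u].astype(int)
m=(im.min(1)>120)&(np.abs(t[:,0])<.07)&(np.abs(t[:,1])<.1)&(P[:,2]>.11)&(P[:,2]<.19)
print(m.sum(),np.percentile(t[m],[1,50,99],axis=0))
h=np.histogram(P[m,2],bins=np.arange(.11,.19,.002));print(h[0])
E
```

```text
t 17.75 tcp [0.4909 0.1974 0.1821] rot [179.99   0.     4.48] tote [-0.0001  0.0007] F [-0.16  0.29 -4.9 ] w 0.0134
[ 0.05180554 -0.00287139  0.01498624]
1025 [[-0.06001745 -0.07423446]
 [ 0.00121899  0.01957413]
 [ 0.06012357  0.07398852]]
[  0   0   0   0   0   1 296 338  12   3   2   3   4   1   1  15  14   3
   1   3   3   4  11 132 160   8   5   0   1   1   0   1   0   0   1   1
   0   0   0]
```

View pics/s12.png

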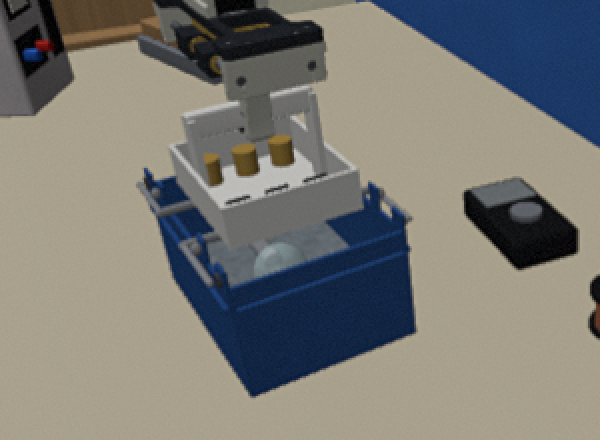

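Rim top at ~0.158 m puts the tray origin at ~0.108 m with no contact, so the ledge has dropped between the bars. Continue to touch-down.

Call:
{"name": "apply_moves", "arguments": {
  "commands": [
    {"grip":0.9,"slide":[0,0,0.0005],"roll":0},
    {"grip":0.9,"slide":[0,0,0.001],"roll":0},
    {"grip":0.9,"slide":[0,0,0.0015],"roll":0},
    {"grip":0.9,"slide":[0,0,0.0015],"roll":0}
  ]
}}

```text
time_s: 18.25
tcp_pos: [0.4909, 0.1974, 0.1806]
eef_rot: [180.0, 0.0, 4.5]
contact_force: [0.3, -0.4, -3.8]
gripper_width: 0.0139
```

Call:
{"name": "apply_moves", "arguments": {
  "commands": [
    {"grip":0.9,"slide":[0,0,0.0005],"roll":0},
    {"grip":0.9,"slide":[0,0,0.001],"roll":0},
    {"grip":0.9,"slide":[0,0,0.0015],"roll":0},
    {"grip":0.9,"slide":[0,0,0.0015],"roll":0}
  ]
}}

```text
time_s: 18.75
tcp_pos: [0.4911, 0.1975, 0.1801]
eef_rot: [-180.0, -0.0, 4.5]
contact_force: [-4.0, -0.2, 5.6]
gripper_width: 0.0141
```

Contact (~10 N change) at TCP z 0.180, the expected seated height. Verify before releasing.

```bash
cat > chk.py <<'E'
from plan import *
import sys
for n in sys.argv[2:]:
    im2,d2=capture(n);save(n+sys.argv[1]+'.png',im2[100:320,60:360].repeat(2,0).repeat(2,1) if n=='side' else im2)
    P,u,v=cloud(n,d2);t=(P[:,:2]-C)@R
    im=im2[v,u].astype(int)
    m=(im.min(1)>(120 if n=='side' else 100))&(np.abs(t[:,0])<.08)&(np.abs(t[:,1])<.1)&(P[:,2]>.15)&(P[:,2]<.165)
    q=np.c_[t[m],P[m,2]]
    r=cv2.minAreaRect(q[:,:2].astype(np.float32)*1000)
    A=np.c_[q[:,:2],np.ones(len(q))];c=np.linalg.lstsq(A,q[:,2],rcond=None)[0]
    print(n,m.sum(),'rim rect',np.round(r[0],1),np.round(r[1],1),round(r[2],2),'plane',c.round(4),'z med',np.median(q[:,2]).round(4))
show()
E
python3 chk.py 13 side top
```

```text
side 326 rim rect [ 0.3 -0.1] [121.7 150.9] 0.16 plane [ 0.0005 -0.0038  0.1561] z med 0.1561
top 270 rim rect [0.1 0.4] [148.1 119.4] 89.88 plane [-0.0022 -0.0022  0.1575] z med 0.1575
t 18.85 tcp [0.4911 0.1975 0.1801] rot [-1.7998e+02 -5.0000e-02  4.4900e+00] tote [0.0002 0.0008] F [-3.66 -0.09  5.53] w 0.0141
```

The rim is level, centred within 0.5 mm, and puts the origin at ~0.107 m. Release and retreat.

Call:
{"name": "apply_moves", "arguments": {
  "commands": [
    {"grip":0.8,"slide":[0,0,-0.001],"roll":0},
    {"grip":0.6,"slide":[0,0,-0.001],"roll":0},
    {"grip":0.5,"slide":[0,0,-0.001],"roll":0},
    {"grip":0.5,"slide":[0,0,-0.001],"roll":0}
  ]
}}

```text
time_s: 19.35
tcp_pos: [0.4909, 0.1974, 0.1801]
eef_rot: [180.0, 0.0, 4.5]
contact_force: [-0.3, -0.2, -0.1]
gripper_width: 0.041
```

```bash
python3 chk.py 14 side
```

```text
side 327 rim rect [0.6 0.7] [151.4 121.8] 89.76 plane [ 0.0024 -0.0043  0.156 ] z med 0.1561
t 19.4 tcp [0.4909 0.1973 0.1801] rot [1.7999e+02 1.0000e-02 4.4700e+00] tote [-0.0001  0.0006] F [ 0.08  0.27 -0.33] w 0.0426
```

View pics/side14.png

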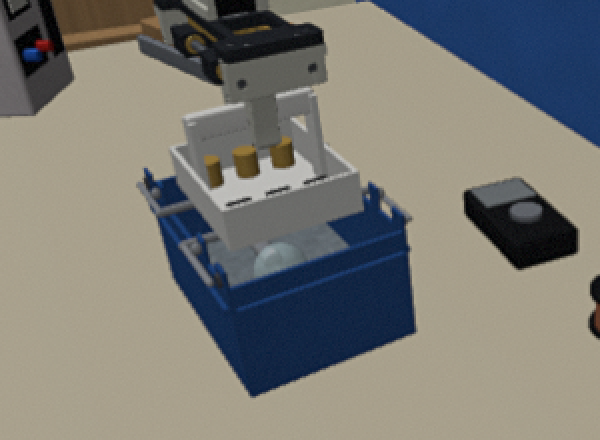

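The fingers are open around the handle at about (265,120) px and the tray hasn't moved. Retreat straight up.

Call:
{"name": "apply_moves", "arguments": {
  "commands": [
    {"grip":0.5,"slide":[0,0,-0.01],"roll":0},
    {"grip":0.5,"slide":[0,0,-0.035],"roll":0},
    {"grip":0.5,"slide":[0,0,-0.07],"roll":0},
    {"grip":0.5,"slide":[0,0,-0.11],"roll":0},
    {"grip":0.5,"slide":[0,0,-0.13],"roll":0}
  ]
}}

```text
time_s: 20.02
tcp_pos: [0.4915, 0.1977, 0.3135]
eef_rot: [-179.9, -0.2, 4.5]
contact_force: [0.4, -0.0, 0.5]
gripper_width: 0.0438
```

Call:
{"name": "apply_moves", "arguments": {
  "commands": [
    {"grip":0.5,"slide":[0,-0.05,-0.01],"roll":0},
    {"grip":0.5,"slide":[-0.02,-0.11,-0.01],"roll":0},
    {"grip":0.5,"slide":[-0.04,-0.17,-0.01],"roll":0},
    {"grip":0.5,"slide":[-0.06,-0.22,-0.01],"roll":0},
    {"grip":0.5,"slide":[-0.06,-0.22,-0.01],"roll":0}
  ]
}}

```text
time_s: 20.65
tcp_pos: [0.4122, 0.415, 0.3201]
eef_rot: [180.0, 0.0, 4.7]
contact_force: [-0.4, -0.7, -0.2]
gripper_width: 0.0436
```

```bash
python3 chk.py 15 side top; python3 - <<'E'
from plan import *
for n in('side','top'):
    im,d=capture(n);P,u,v=cloud(n,d);t=(P[:,:2]-C)@R
    for s in(1,-1):
        for sx in(1,-1):
            m=(np.abs(t[:,1]-.035*s)<.007)&(np.abs(t[:,0]-sx*.075)<.01)&(P[:,2]>.1)&(P[:,2]<.15)
            if m.sum()>3: print(n,'bar',s,sx,np.median(P[m,2]).round(4),m.sum())
    for k in('meter','weights','coil'):
        print(k,[(round(x['score'],2),toworld(n,x['position']).round(4)) for x in boxes_of(k,n)[:2]])
E
```

```text
side 320 rim rect [ 1.3 -0.3] [150.9 122.9] 89.09 plane [ 0.0019 -0.0043  0.1561] z med 0.1563
top 433 rim rect [-0.1  0.4] [118.7 149.5] 0.2 plane [-4.000e-04 -1.000e-04  1.576e-01] z med 0.1576
t 20.75 tcp [0.4135 0.4124 0.3205] rot [179.99  -0.     4.56] tote [-0.0603  0.2212] F [0.26 0.   0.41] w 0.0442
side bar 1 -1 0.115 63
side bar -1 1 0.1145 26
side bar -1 -1 0.1183 37
meter [(0.81, array([0.7408, 0.1673, 0.0315])), (0.56, array([0.3998, 0.2236, 0.1146]))]
weights [(0.62, array([ 0.7304, -0.1923,  0.0396]))]
coil [(0.96, array([ 0.7414, -0.0164,  0.0396]))]
top bar 1 1 0.1177 63
top bar 1 -1 0.1186 67
top bar -1 1 0.1182 66
top bar -1 -1 0.1184 67
meter [(0.92, array([0.7447, 0.192 , 0.0363])), (0.57, array([0.427 , 0.1447, 0.1197]))]
weights [(0.84, array([ 0.7287, -0.1821,  0.0405]))]
coil [(0.65, array([0.4864, 0.151 , 0.0814]))]
```

View pics/side15.png

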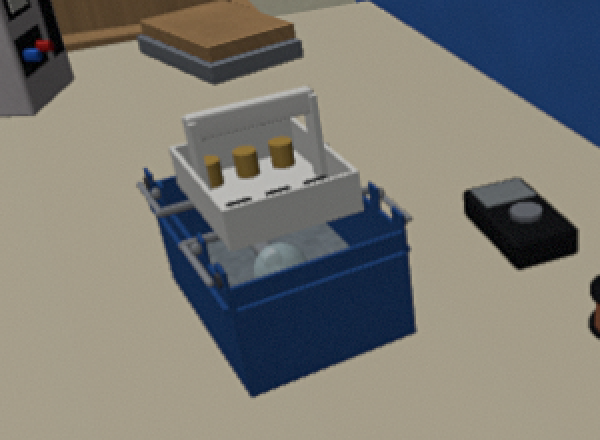

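View pics/top15.png

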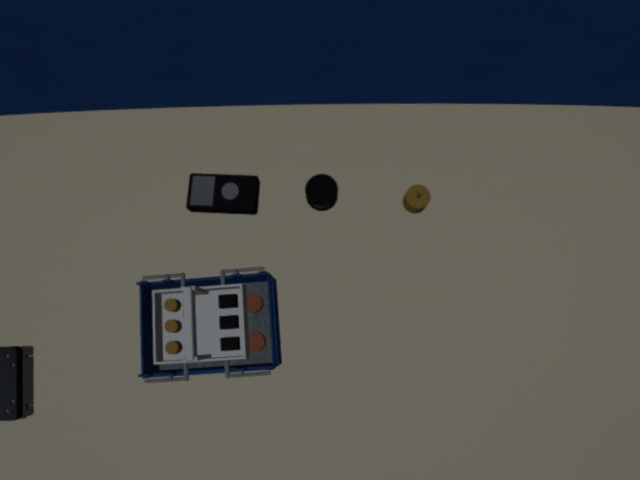

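The tray sits level on the two bars at about (198,325) px. Meter, coil and weights stand where they were. The arm is clear, so I'm handing in.

```bash
python3 -c "
from plant import *
print(close_job())"
```

```text
the job is handed in; nothing more can be done
None
```

The job is handed in at about 21 s. Both bails are pressed home, the white tray is seated on the bars, and the arm has let go and backed clear. Hand-in reports no verdict, so what follows is from my own measurements.

- **Bails:** I gripped each crossbar, swung it in along its arc and pressed it past the click. In the top camera's last picture both bar tops are at about 0.118 m, against 0.119 m nominal. The final press on the −y bail read only about 4 N vertically and 20 N sideways, against about 32 N on the other. I relied on the depth readings to confirm the −y bail is home.
- **Tray:** I lowered it in 0.5–3 mm steps. It met no resistance until touch-down at seated height, about 10 N, so the ledge dropped in without a search. After release, the top camera shows it within 0.5 mm of the tote's middle, level to under 0.001 rad and aligned within 0.2°, with its origin at about 0.1075 m.
- **Side camera:** it reads the rim about 1.3 mm lower, a bias it also showed when the tray was on the bench, with the rim centre at most 1.3 mm from the tote's middle and about 0.9° of turn. Both cameras are well within the limits.
- **Bystanders:** the meter, weights and coil are within about 5 mm of where they started, which is within the networks' error. In the last top picture the network misplaced the coil on the tote, but the picture itself and the side camera show it unmoved.

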